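# Weigh and log the valve bodies

### The job

Weigh the valve bodies on the plywood board one at a time, in job-sheet order red, yellow, blue (one may be missing): hang each by its yoke on the spring scale's hook, letting it down gently so the scale never bangs against its bottom stop, wait until it hangs free and still, then twist the log switch clockwise to its stop and let it spring back while the valve body is still hanging. Then take it down: stand it in the green tray if it weighed 450 g or more (pointer at or past the red line), or back on the plywood board, to be returned, if it was lighter (a hidden void). Leave the carton, oil can and wrench alone.

Things in the scene. Friction and masses are not known exactly. Their poses are not given: they have to be found in the camera images.
- valve_red_mid (a point): Grey cast valve body, red bands on both end flanges (may be absent). Stands upright on its two flanges: 148 long, 58 wide, 139 mm high, 0.3-0.65 kg, balanced about its middle. Point: its middle, 22 mm above the underside; x along the pipe axis (ends alike), z up. Flanges 58 wide, 44 high, 16 thick, centred 66 mm out at +x and -x: grip either across y (58 mm). Bonnet 48 x 40, top at 70 mm.
- valve_red_yoke (a point): Middle of the top bar of the yoke (arch) on the red valve body, 104 mm above its _mid point, same axes. The bar is 12 mm thick and runs along x; the opening under it is 25 mm wide along x, 50 mm high, passed through along y. A boss rises 13 mm above this point.
- valve_yellow_mid (a point): Grey cast valve body, yellow bands on both end flanges (may be absent). Stands upright on its two flanges: 148 long, 58 wide, 139 mm high, 0.3-0.65 kg, balanced about its middle. Point: its middle, 22 mm above the underside; x along the pipe axis (ends alike), z up. Flanges 58 wide, 44 high, 16 thick, centred 66 mm out at +x and -x: grip either across y (58 mm). Bonnet 48 x 40, top at 70 mm.
- valve_yellow_yoke (a point): Middle of the top bar of the yoke (arch) on the yellow valve body, 104 mm above its _mid point, same axes. The bar is 12 mm thick and runs along x; the opening under it is 25 mm wide along x, 50 mm high, passed through along y. A boss rises 13 mm above this point.
- valve_blue_mid (a point): Grey cast valve body, blue bands on both end flanges (may be absent). Stands upright on its two flanges: 148 long, 58 wide, 139 mm high, 0.3-0.65 kg, balanced about its middle. Point: its middle, 22 mm above the underside; x along the pipe axis (ends alike), z up. Flanges 58 wide, 44 high, 16 thick, centred 66 mm out at +x and -x: grip either across y (58 mm). Bonnet 48 x 40, top at 70 mm.
- valve_blue_yoke (a point): Middle of the top bar of the yoke (arch) on the blue valve body, 104 mm above its _mid point, same axes. The bar is 12 mm thick and runs along x; the opening under it is 25 mm wide along x, 50 mm high, passed through along y. A boss rises 13 mm above this point.
- hook_seat (a point): Lowest point (wire centre, wire 7 mm) of the scale's hook; 265 mm above the bench when empty, sinks with load. z up; the hook lies in the y-z plane, open to -y. Bring a bar lying along x in from -y, 30 to 45 mm above this point, centre it over this point (within 5 mm) and lower it; hung, its centre is 9.5 mm above. The back of the hook is at y +16, up to 58 mm, then a rod on the axis.
- hook_tip (a point): Tip of the hook: 20 mm to -y of hook_seat; its top is 22 mm above hook_seat. The scale's flat body (56 mm along y, 20 along x) starts 153 mm above the empty hook_seat. The stand's 28 mm column is 150 mm to +x and 80 mm to +y of the hook, 685 mm high, foot (10 mm) and top arm on that side. Same axes as hook_seat.
- scale (a joint): Spring scale reading: how far the hook has sunk, m; 0 empty, 0.080 at 1 kg (0.008 per 100 g, 123 N/m, damped), bottom stop at 0.090. The orange pointer on the white face moves down with it; the red line on the face is at 450 g (0.036).
- log_grip (a point): Middle of the black bar grip of the log switch on the yellow box (75 x 110 mm, top 65 mm above the bench), 89 mm above the bench, on the upright turning axis, 13 mm under the bar's top. Bar 62 mm long along this point's x, 13 wide, 26 high; white line at its +x end. The box is fixed on the stand's foot, 110 mm to -x and 175 mm to +y of the hook in hook_seat's axes.
- log_switch (a joint): Angle of the log switch, rad: 0 at rest, grows clockwise seen from above, stop at 1.05 (60 degrees). A spring returns it when let go (0.05 N m at rest, 0.16 N m at the stop).
- board: Plywood board, 250 (x) by 400 mm (y), 12 mm thick, fixed, on which the valve bodies wait. Origin: centre of its underside; x points away from the robot.
- tray: Green steel tray, fixed, 200 (x) by 300 mm (y) outside, walls 4 mm thick and 32 mm high, inner floor 4 mm above the bench; takes three valve bodies side by side, pipe axes along its x. Origin: centre of its underside; x points away from the robot.
- carton: Blue carton 80 x 110 x 60 mm, a bystander. Origin: centre of its underside.
- oil: Red and yellow oil spray can, 64 mm across, 160 mm high, a bystander. Origin: centre of its underside.
- wrench: Wrench 200 mm long lying on the bench, a bystander. Origin: under its middle.

How it is judged:
By the outcome, as a careful person would: the job done as asked, in the order asked, and still so for the second after the job is handed in, with the robot touching nothing.
Of valve_red, valve_yellow, valve_blue only 2 to 3 are there at a start; the rules pass over those that are not, and their reading is None.
At some moment in a run one of valve_red, valve_yellow, valve_blue may be knocked a few centimetres aside while the robot is not near it.
It also fails if it takes over 210 s, if anything falls off the work surface, if the arm or the gripper's body presses on something with over 40 N, if the wrist force passes 120 N, or if a joint passes its speed limit or range.

### The arm

A 7-joint arm with a two-finger parallel gripper is mounted at the origin on the work surface. World frame = base frame: x ahead of the robot, y to its left, z up, the work surface at z = 0. Lengths are in m, angles in rad, forces in N, time in s.
With the tool pointing down it reaches from about 0.425 to 0.875 m from the base axis. Payload 4.7 kg.
Tool frame: the origin (TCP) lies on the centre line of the jaws, within the pads' length; the fingertips stand 11 mm ahead of it and the grasp point (between the pads) lies 8 mm behind it; z points along the fingers, y is the line along which they close (so a half turn about z gives the same grasp; the last joint's range is limited). The gripper opens to 87 mm and grips with 3 to 60 N. Pads are 19 mm wide; open, the fingers measure 117 mm over their backs; the gripper's body (75 mm by 190 mm) begins 51 mm behind the grasp point.
Start: joints at [-1.126, 0.321, -0.07, 1.45, 0.023, 1.371, -0.057], TCP at [0.271, 0.591, 0.234] pointing down, gripper open.
Joint ranges: [-2.86, 2.86], [-0.3, 2.09], [-1.38, 1.24], [0.06, 2.45], [-1.56, 4.7], [0.09, 2.05], [-2.69, 2.69]. Speed limits (rad/s): [2.57, 2.57, 3.14, 3.14, 3.14, 3.14, 3.14].

### API

Orientations are given as a rotation vector (axis times angle).
In Python, from rig import * gives the robot as it stands. Calls block until the motion is done:
- reach(position, orientation): joint-space move of the TCP to a pose.
- servo_line(position, rot=None, speed=0.15, max_force=None): straight line of the TCP; rot=None keeps the orientation; speed is the mean speed in m/s. With max_force (N) it stops when the force on the tool has changed by that much, and returns True; else False.
- movej(angles): joint-space move.
- let_go() and close_gripper(strength=None): open the fingers fully, or close them until they stop; strength is the grip in N (None keeps the last).
- dwell(seconds).
- inverse_kinematics(position, orientation): joint angles nearest the present ones, or None.
- observe(): the state.
- get_image(name): name is "scene" or "top" or "wrist"; returns (picture, depth): 420x560x3 uint8, red, green, blue; 420x560 float32, m along the optical axis (not along the pixel's ray), 0 where there is no reading.
- camera_model(name): a dict with "K" (3x3 intrinsics, pixels), "eye" and "orientation" of the camera in the world; the wrist camera has in their place "tool_from_camera" (4x4, takes a point from camera to tool coordinates, whose origin is the TCP and whose axes are the flange's). Camera axes: x right, y down, z forward; pixel columns grow to the right and rows downward; lengths in m; the calibration is good to about 2 mm. The wrist camera is an equidistant fisheye: a pixel r from the principal point sees the ray r / f radians off the axis. A picture is of the moment at which its call begins: read the wrist's pose just before it. camera_model takes no time and is no camera call.
A pose or a line that the arm cannot do raises MotionError and nothing moves.
- close_job(): hands the job in; it is judged then, once.
The state is a dict: "time": time; "joints": joint angles; "joint_vel": joint speeds; "joint_torque": joint torques, N m; "eef_pos": TCP position; "tool_rot": TCP orientation; "ft_force": force on the tool from outside, world axes, zero at the start; "wrist_torque": the same for the moment, N m; "gripper_width": finger opening in m; "finger_force": force on a finger pad.
Only numpy, scipy, OpenCV 4.12 (cv2) and the standard library are available. Lean on these libraries where they do the work, as an engineer would, in place of code of your own. Each camera call takes 0.05 s, during which the arm holds its last target. There are 200 camera calls.

## Working session

There is one attempt and no reset: what is moved stays moved. The work goes in short steps, each a Python script; the robot and the scene stay as the last script left them, time stands still between calls to the robot, and variables do not carry over. Pictures are saved under pics/ and viewed, at most 14 in all, crops included, and the job is handed in when it is done.

```bash
mkdir -p pics; ls
cat > h.py <<'E'
from rig import *
import numpy as np, cv2
from scipy.spatial.transform import Rotation as R
def save(n,p): cv2.imwrite('pics/'+n+'.png',cv2.cvtColor(p,cv2.COLOR_RGB2BGR))
E
python3 - <<'E'
from h import *
np.set_printoptions(precision=4,suppress=True)
for n in ("scene","top"):
    p,d=get_image(n); save(n+'0',p); np.save(n+'0.npy',d); print(n,camera_model(n), (d>0).mean())
print(camera_model("wrist"))
s=observe(); print(s)
E
```

```text
pics
scene {'K': array([[445.8637,   0.    , 288.9348],
       [  0.    , 445.8637, 215.8539],
       [  0.    ,   0.    ,   1.    ]]), 'eye': array([ 1.2121, -0.5681,  1.2005]), 'orientation': array([-2.3167, -0.9847,  0.356 ])} 0.9960119047619047
top {'K': array([[433.5486,   0.    , 275.1735],
       [  0.    , 433.5486, 208.234 ],
       [  0.    ,   0.    ,   1.    ]]), 'eye': array([ 0.5516, -0.025 ,  1.3883]), 'orientation': array([-2.2209,  2.176 , -0.0687])} 0.9961139455782313
{'K': array([[325.1923,   0.    , 277.6991],
       [  0.    , 325.1923, 212.0073],
       [  0.    ,   0.    ,   1.    ]]), 'tool_from_camera': array([[ 0.0004, -0.9572, -0.2894,  0.0794],
       [ 1.    ,  0.0006, -0.0005,  0.0004],
       [ 0.0006, -0.2894,  0.9572, -0.1509],
       [ 0.    ,  0.    ,  0.    ,  1.    ]])}
{'time': 0.1, 'joints': array([-1.1259,  0.3218, -0.0701,  1.4516,  0.0226,  1.3708, -0.0569]), 'joint_vel': array([ 0.0012, -0.0008,  0.0011, -0.0023, -0.0009,  0.0009, -0.002 ]), 'joint_torque': array([  0.0004, -49.257 ,  -0.4053, -31.3401,  -0.0641,   0.0395,
         0.0001]), 'eef_pos': array([0.2713, 0.5901, 0.2326]), 'tool_rot': array([-0.6714, -3.0688,  0.0027]), 'ft_force': array([-0.4507, -0.057 , -0.0659]), 'wrist_torque': array([-0.0069, -0.0726, -0.0069]), 'finger_force': 0.0, 'gripper_width': 0.08723519567769654}
```

View pics/scene0.png

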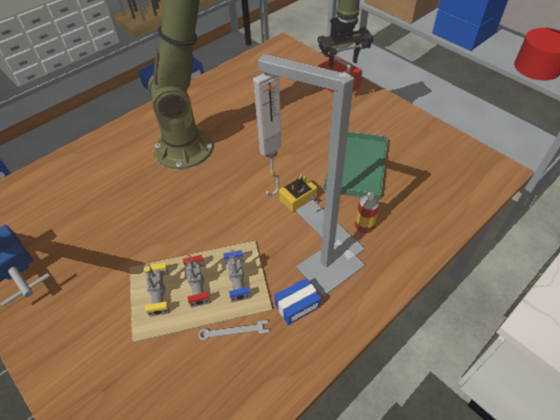

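View pics/top0.png

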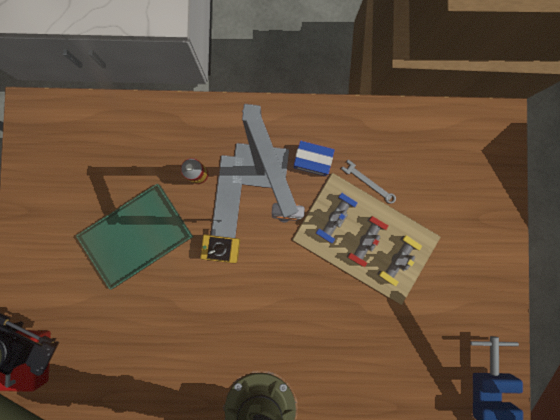

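Red, yellow and blue are all on the board: top view blue (338,218), red (368,242), yellow (404,260). The hook is at scene (272,190), the log box at top (220,249) and the tray at top (133,236).

```bash
cat >> h.py <<'E'
np.set_printoptions(precision=4,suppress=True)
def cloud(n,d,cm=None):
    c=cm or camera_model(n); K=c['K']; v,u=np.mgrid[:d.shape[0],:d.shape[1]]
    P=np.stack([(u-K[0,2])/K[0,0]*d,(v-K[1,2])/K[1,1]*d,d],-1)
    return P@R.from_rotvec(c['orientation']).as_matrix().T+c['eye']
def hsv(p): return cv2.cvtColor(p,cv2.COLOR_RGB2HSV).astype(int)
def cmask(p,c):
    h,s,v=np.moveaxis(hsv(p),-1,0)
    hh={'red':(h<6)|(h>174),'yellow':(h>20)&(h<32),'blue':(h>105)&(h<125),'green':(h>60)&(h<90)}[c]
    return hh&(s>(90 if c=='green' else 150))&(v>(30 if c=='green' else 70))
def valves(p,P):
    out={}
    for c in ('red','yellow','blue'):
        m=cmask(p,c)&(P[...,2]>.045)&(P[...,2]<.075)
        n,l,st,ce=cv2.connectedComponentsWithStats(m.astype(np.uint8))
        ks=[k for k in range(1,n) if st[k,4]>25]
        out[c]=[(st[k,4],ce[k].round(0),P[l==k].mean(0).round(4)) for k in ks]
    return out
E
python3 - <<'E'
from h import *
im={n:cv2.cvtColor(cv2.imread(f'pics/{n}0.png'),cv2.COLOR_BGR2RGB) for n in('top','scene')}
P={n:cloud(n,np.load(n+'0.npy')) for n in im}
for n in im:
    for c,v in valves(im[n],P[n]).items():
        print(n,c); [print('  ',*x) for x in v]
def rect(pts,t):
    r=cv2.minAreaRect(pts[:,:2].astype(np.float32)*1000); print(t,len(pts),r,'z',np.median(pts[:,2]))
p,Q=im['top'],P['top']
def big(m):
    n,l,st,ce=cv2.connectedComponentsWithStats(m.astype(np.uint8)); return l==1+st[1:,4].argmax()
rect(Q[big(cmask(p,'green'))],'tray')
# log box
for n in im:
    q=P[n];m=(q[...,2]>.058)&(q[...,2]<.07)&(cmask(im[n],'yellow'))
    rect(q[big(m)],n+' logbox')
    q=P[n]; m=(q[...,2]>.66)&(q[...,2]<.74)&(q[...,0]>.3)&(abs(q[...,1])<.5)
    rect(q[big(m)],n+' toparm')
q=P['scene']
for lo,hi in((.06,.2),(.2,.26),(.26,.3),(.3,.38),(.38,.41),(.41,.44),(.45,.55),(.55,.6)):
    m=(q[...,2]>lo)&(q[...,2]<hi)&(q[...,0]>.3)&(abs(q[...,1])<.3)
    n,l,st,ce=cv2.connectedComponentsWithStats(m.astype(np.uint8))
    for k in range(1,n):
        if st[k,4]>15: rect(q[l==k],f'{lo} px{ce[k].round()}')
q=P['top'];m=(q[...,2]>.008)&(q[...,2]<.016)&(q[...,0]>.3)&(abs(q[...,1])<.5)
n,l,st,ce=cv2.connectedComponentsWithStats(m.astype(np.uint8))
for k in range(1,n):
    if st[k,4]>400: rect(q[l==k],f'low px{ce[k].round()}')
E
```

```text
top red
   93 [378. 223.] [ 0.5852 -0.3547  0.0571]
   97 [357. 260.] [ 0.471  -0.29    0.0571]
top yellow
   338 [222. 248.] [0.4983 0.1239 0.0646]
   35 [411. 243.] [ 0.5243 -0.4554  0.0569]
   89 [388. 278.] [ 0.417  -0.385   0.0569]
top blue
   229 [316. 148.] [ 0.811  -0.1579  0.0603]
   262 [311. 165.] [ 0.758  -0.1451  0.0603]
   72 [348. 199.] [ 0.6548 -0.2588  0.0567]
   77 [325. 235.] [ 0.5426 -0.1898  0.0571]
   141 [491. 397.] [ 0.0654 -0.7011  0.0515]
scene red
   46 [197. 258.] [ 0.4796 -0.2791  0.0554]
   122 [198. 297.] [ 0.5878 -0.3557  0.0557]
scene yellow
   292 [296. 194.] [0.5096 0.1106 0.0611]
   102 [365. 221.] [0.7454 0.192  0.0596]
   76 [158. 267.] [ 0.4231 -0.3803  0.0555]
   131 [156. 306.] [ 0.53   -0.458   0.0554]
scene blue
   231 [291. 290.] [ 0.7588 -0.1491  0.0602]
   99 [239. 292.] [ 0.6579 -0.2595  0.0558]
   342 [301. 305.] [ 0.8123 -0.1621  0.0591]
tray 638 ((492.8724060058594, 235.85894775390625), (517.2537231445312, 135.5992431640625), 87.99603271484375) z 0.003571686087094572
top logbox 177 ((493.16717529296875, 90.42381286621094), (73.1743545
[... 2693 characters left out ...]
1.1234130859375, 4.447029113769531), (37.68460464477539, 21.95716094970703), 38.20648193359375) z 0.5032238121867671
0.55 px[267. 104.] 443 ((596.133544921875, -55.74327850341797), (58.201271057128906, 20.149091720581055), 69.28233337402344) z 0.5764097254593957
0.55 px[339. 124.] 329 ((750.363525390625, 4.272497177124023), (38.0086669921875, 22.403226852416992), 34.305084228515625) z 0.5759484398259007
low px[234. 189.] 1883 ((678.4051513671875, 64.86731719970703), (169.385986328125, 301.3387145996094), 84.08938598632812) z 0.010886659753438499
low px[362. 237.] 6006 ((537.0596313476562, -328.8502502441406), (400.4438171386719, 253.29266357421875), 60.751869201660156) z 0.012380169291530962
```

Run:
```python
from h import *
im={n:cv2.cvtColor(cv2.imread(f'pics/{n}0.png'),cv2.COLOR_BGR2RGB) for n in('top','scene')}
P={n:cloud(n,np.load(n+'0.npy')) for n in im}
def big(m):
    n,l,st,ce=cv2.connectedComponentsWithStats(m.astype(np.uint8)); return l==1+st[1:,4].argmax()
for n in im:
    q=P[n]; 
    near=(abs(q[...,0]-.5)<.08)&(abs(q[...,1]-.13)<.08)
    b=q[near&(q[...,2]>.078)&(q[...,2]<.11)]
    if len(b)>5: print(n,'bar',len(b),b.mean(0),cv2.minAreaRect(b[:,:2].astype(np.float32)*1000))
    b=q[near&(q[...,2]>.058)&(q[...,2]<.12)]; print(n,'box',len(b),cv2.minAreaRect(b[:,:2].astype(np.float32)*1000))
    # tray rim
    q=P[n]; m=(q[...,2]>.024)&(q[...,2]<.04)&(q[...,1]>.2)&(q[...,1]<.7)&(q[...,0]>.25)&(q[...,0]<.7)
    g=big(cv2.dilate(m.astype(np.uint8),np.ones((3,3)))>0)&m; b=q[g]; print(n,'tray',len(b),cv2.minAreaRect(b[:,:2].astype(np.float32)*1000),b[:,2].mean())
q=P['scene']; yaw=np.radians(-6.5); M=np.array([[np.cos(yaw),np.sin(yaw)],[-np.sin(yaw),np.cos(yaw)]])
for lo,hi in((.255,.29),(.29,.33),(.33,.41),(.42,.66)):
    m=(q[...,2]>lo)&(q[...,2]<hi)&(abs(q[...,0]-.59)<.05)&(abs(q[...,1]+.055)<.06)
    b=q[m]; r=b[:,:2]@M.T; print(lo,hi,len(b),'zmin',b[:,2].min(),'x pct',np.percentile(r[:,0],[2,50,98]),'y pct',np.percentile(r[:,1],[2,50,98]))
for n in('top','scene'):
    q=P[n]; m=(q[...,2]>.1)&(q[...,2]<.66)&(abs(q[...,0]-.755)<.05)&(abs(q[...,1]-.005)<.05); b=q[m]; r=b[:,:2]@M.T
    print(n,'col',len(b),np.percentile(r,[3,97],axis=0) if len(b) else '')
a=im['top'][225:270,195:245]; c=im['scene'][165:215,255:325]
a=cv2.resize(a,(440,396),interpolation=cv2.INTER_CUBIC); c=cv2.resize(c,(350,396))
save('crop1',np.hstack([a,c]))
```

```text
top bar 117 [0.4964 0.1299 0.0964] ((495.7730712890625, 131.18565368652344), (30.26571273803711, 59.908164978027344), 2.62126088142395)
top box 888 ((496.027587890625, 130.20059204101562), (110.05330657958984, 74.95013427734375), 84.4017562866211)
top tray 546 ((528.6392211914062, 402.46087646484375), (200.87254333496094, 301.8121643066406), 34.22319793701172) 0.030898030501720367
scene bar 95 [0.4999 0.1271 0.0951] ((495.90509033203125, 130.1910400390625), (26.98847770690918, 63.72311782836914), 45.4007682800293)
scene box 571 ((495.26202392578125, 130.9988250732422), (111.87346649169922, 80.84869384765625), 83.50302124023438)
scene tray 239 ((551.4562377929688, 419.1279296875), (151.3208465576172, 310.201416015625), 36.68513107299805) 0.0304173310048845
0.255 0.29 47 zmin 0.2648163582888885 x pct [0.5871 0.5919 0.5944] y pct [-0.0087  0.0162  0.0307]
0.29 0.33 28 zmin 0.2902944415278964 x pct [0.5887 0.591  0.5933] y pct [0.0262 0.0289 0.0333]
0.33 0.41 66 zmin 0.33079688520542794 x pct [0.5886 0.5931 0.5964] y pct [0.0084 0.0121 0.0239]
0.42 0.66 1898 zmin 0.42008550154778845 x pct [0.5846 0.6003 0.6039] y pct [-0.0145  0.0071  0.039 ]
top col 302 [[0.7249 0.0847]
 [0.7264 0.1083]]
scene col 2521 [[0.7276 0.0811]
 [0.7542 0.1079]]
```

View pics/crop1.png

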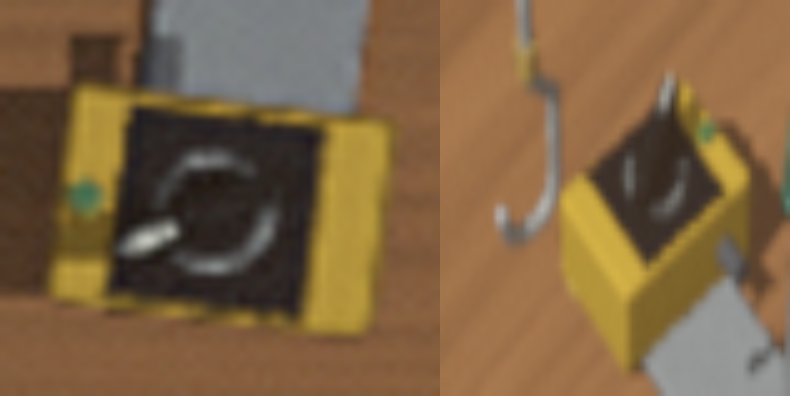

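```bash
cat >> h.py <<'E'
HOOK=np.array([.5876,-.0544,.265]); HYAW=np.radians(-6.2)
TRAY=np.array([.5286,.4025,0]); TYAW=np.radians(34.2)
TILT=np.radians(30)
def u(a): return np.array([np.cos(a),np.sin(a),0])
def rot(a,tilt=TILT,flip=1):
    z=u(a)*np.sin(tilt)-np.array([0,0,np.cos(tilt)]); y=flip*u(a+np.pi/2); x=np.cross(y,z)
    return R.from_matrix(np.stack([x,y,z],1))
def grip_pose(mid,a,up=.004,dx=-.066,back=0,tilt=TILT,flip=1):
    """TCP pose holding the near flange of a valve with mid point mid, heading a"""
    r=rot(a,tilt,flip); z=r.as_matrix()[:,2]
    return np.asarray(mid)+dx*u(a)+[0,0,up]+(.008-back)*z, r.as_rotvec()
E
python3 - <<'E'
from h import *
q=cloud('top',np.load('top0.npy'))
near=(abs(q[...,0]-.496)<.05)&(abs(q[...,1]-.13)<.05)
for z in(.08,.09,.095,.099):
    b=q[near&(q[...,2]>z)&(q[...,2]<.11)][:,:2]; w,v=np.linalg.eigh(np.cov(b.T)); d=v[:,1]; print(z,len(b),b.mean(0),np.degrees(np.arctan2(d[1],d[0])),np.sqrt(w*12))
V={'red':([.528,-.322,.034],-29.7),'yellow':([.473,-.42,.034],-30),'blue':([.5987,-.2243,.034],-31.6)}
hm=HOOK+[0,0,.0095-.104]
def t(n,p,r):
    j=inverse_kinematics(p,r); print(n,p,None if j is None else np.round(j,2))
for f in(1,-1):
  for tl in(20,30):
    T=np.radians(tl); print(f,tl)
    for k,(m,a) in V.items(): t(k,*grip_pose(m,np.radians(a),tilt=T,flip=f)); t(k+' up',*grip_pose(np.add(m,[0,0,.25]),np.radians(a),tilt=T,flip=f))
    for dz in(-.05,.04): t('hook',*grip_pose(hm+[0,0,dz],HYAW,tilt=T,flip=f)); t('hook-y',*grip_pose(hm+[0,0,dz]-.12*u(HYAW+np.pi/2),HYAW,tilt=T,flip=f))
    for s in(-.087,0,.087): t('tray',*grip_pose(TRAY+[0,0,.026]+s*u(TYAW+np.pi/2),TYAW,tilt=T,flip=f))
for a in(22,202,-38,142): t('log',[.496,.130,.085],rot(np.radians(a-90),0).as_rotvec())
E
```

```text
0.08 102 [0.4965 0.1299] 113.52320730636416 [0.0173 0.061 ]
0.09 92 [0.4962 0.1303] 113.69212883056882 [0.0129 0.062 ]
0.095 91 [0.4962 0.1301] 113.88802633681203 [0.0128 0.0621]
0.099 72 [0.4962 0.1297] 114.23102075627936 [0.0119 0.06  ]
1 20
red [ 0.473  -0.2907  0.0305] [-0.62  0.25  1.22  2.23 -0.5   0.52  2.  ]
red up [ 0.473  -0.2907  0.2805] [ 0.11 -0.18  0.35  1.92  0.09  1.04  1.48]
yellow [ 0.4182 -0.3884  0.0305] [-0.02  0.2   0.83  2.18 -0.47  0.53  2.19]
yellow up [ 0.4182 -0.3884  0.2805] [ 0.81 -0.11 -0.06  1.87 -0.1   1.04  1.84]
blue [ 0.5448 -0.1912  0.0305] [-0.26  0.18  0.52  2.16  0.04  0.5   1.22]
blue up [ 0.5448 -0.1912  0.2805] [-0.33 -0.14  0.51  1.88  0.22  1.06  1.13]
hook [ 0.5247 -0.0476  0.117 ] [-0.69 -0.14  0.68  2.21  0.19  0.7   1.34]
hook-y [ 0.5117 -0.1669  0.117 ] [-0.8  -0.18  1.06  2.19  0.15  0.7   1.65]
hook [ 0.5247 -0.0476  0.207 ] [-0.48 -0.22  0.45  2.09  0.18  0.91  1.35]
hook-y [ 0.5117 -0.1669  0.207 ] [-0.33 -0.2   0.58  2.07  0.07  0.9   1.69]
tray [0.5252 0.295  0.0225] [-0.6   0.22  0.06  2.1  -0.07  0.48  1.68]
tray [0.4763 0.3669
[... 2614 characters left out ...]
 0.22  0.48 -1.85]
hook-y [ 0.513  -0.167   0.1176] [-0.39 -0.21  0.68  2.31  0.06  0.48 -1.4 ]
hook [ 0.526  -0.0477  0.2076] [ 0.31 -0.28 -0.26  2.21 -0.06  0.68 -1.6 ]
hook-y [ 0.513  -0.167   0.2076] [ 0.12 -0.26  0.19  2.19 -0.09  0.69 -1.3 ]
tray [0.5262 0.2957 0.0231] [-0.77  0.17  0.25  2.24 -0.31  0.23 -1.23]
tray [0.4773 0.3677 0.0231] [-0.96  0.16  0.22  2.24  0.17  0.22 -1.88]
tray [0.4284 0.4396 0.0231] [-1.17  0.19  0.24  2.21  0.47  0.28 -2.34]
log [0.496, 0.13, 0.085] [-0.63  0.16  0.35  1.97 -0.07  1.02  0.13]
log [0.496, 0.13, 0.085] None
log [0.496, 0.13, 0.085] [-0.69  0.16  0.42  1.97 -0.08  1.02 -0.9 ]
log [0.496, 0.13, 0.085] [-0.51  0.16  0.22  1.97 -0.04  1.02  2.2 ]
```

```bash
sed -i 's/^TILT=.*/TILT=np.radians(25)/' h.py
cat >> h.py <<'E'
def G(mid,a,**k): return grip_pose(mid,a,**{**dict(up=.006),**k})
def carry(az,r=.515,z=.16,da=0):
    """carry pose: valve mid at azimuth az (deg), radius r"""
    return G(r*u(np.radians(az))+[0,0,z],np.radians(az+da))
E
python3 - <<'E'
from h import *
for r in(.50,.515,.53):
  for az in(-30,0,15,37):
    for z in (.16,.25):
      p,q=carry(az,r,z); j=inverse_kinematics(p,q); print(r,az,z,None if j is None else np.round(j,2))
print(inverse_kinematics([.38,.3,.3],rot(np.radians(38)).as_rotvec()))
p,q=G([.5281,-.3224,.034],np.radians(-29.7),back=.10); print(p,inverse_kinematics(p,q))
print(inverse_kinematics([.496,.130,.2],rot(np.radians(22-90),0).as_rotvec()))
E
```

```text
0.5 -30 0.16 None
0.5 -30 0.25 None
0.5 0 0.16 None
0.5 0 0.25 None
0.5 15 0.16 None
0.5 15 0.25 None
0.5 37 0.16 None
0.5 37 0.25 None
0.515 -30 0.16 None
0.515 -30 0.25 None
0.515 0 0.16 None
0.515 0 0.25 None
0.515 15 0.16 None
0.515 15 0.25 None
0.515 37 0.16 None
0.515 37 0.25 None
0.53 -30 0.16 None
0.53 -30 0.25 None
0.53 0 0.16 None
0.53 0 0.25 None
0.53 15 0.16 None
0.53 15 0.25 None
0.53 37 0.16 None
0.53 37 0.25 None
None
[ 0.437  -0.2704  0.1234] [-0.1599 -0.2425  0.6012  2.2967  0.2792  0.6242  1.3179]
[-0.6479  0.0438  0.351   1.8454 -0.0158  1.2551  0.0917]
```

Run:
```python
from h import *
hm=HOOK+[0,0,.0095-.104-.035]
def t(n,p,r):
    j=inverse_kinematics(p,r); print(n,np.round(p,3),None if j is None else np.round(j,2))
t('hang',*G(hm,HYAW))
for b in(.03,.06,.09): t(f'b{b}',*G(hm,HYAW,back=b))
p,q=G(hm,HYAW)
for up in(.05,.1):
  for bk in(0,.03): t(f'up{up} {bk}',p+[-bk,0,up],q)
for tl in(0,15): t('ex',[.47,-.03,.27],rot(HYAW,np.radians(tl)).as_rotvec())
t('w',[.44,.1,.33],rot(0,0).as_rotvec()); t('w2',[.44,-.1,.33],rot(0,0).as_rotvec())
for y in(-.12,0,.12): t('under',*G([*(HOOK+y*u(HYAW+np.pi/2))[:2],.125],HYAW))
t('beside',*G([*(HOOK-.12*u(HYAW+np.pi/2))[:2],.21],HYAW))
t('tr',*G(TRAY+[0,0,.2],TYAW)); 
for s in(-.087,.087): t('tr',*G(TRAY+[0,0,.1]+s*u(TYAW+np.pi/2),TYAW,back=.06))
t('yel',*G([.473,-.42,.034],np.radians(-30),back=.1));t('yel',*G([.473,-.42,.25],np.radians(-30)))
t('blu',*G([.5987,-.2243,.034],np.radians(-31.6),back=.1))
```

```text
hang [ 0.525 -0.048  0.134] [-0.71 -0.24  0.67  2.26  0.34  0.66  1.21]
b0.03 [ 0.513 -0.046  0.161] [-0.61 -0.29  0.55  2.25  0.33  0.73  1.21]
b0.06 [ 0.5   -0.045  0.189] [-0.13 -0.29  0.12  2.22  0.12  0.77  1.38]
b0.09 [ 0.488 -0.044  0.216] None
up0.05 0 [ 0.525 -0.048  0.184] [-0.62 -0.29  0.55  2.2   0.31  0.78  1.23]
up0.05 0.03 [ 0.495 -0.048  0.184] [-0.12 -0.29  0.12  2.24  0.12  0.76  1.39]
up0.1 0 [ 0.525 -0.048  0.234] [-0.06 -0.26  0.07  2.11  0.08  0.85  1.43]
up0.1 0.03 [ 0.495 -0.048  0.234] None
ex [ 0.47 -0.03  0.27] [ 0.08 -0.07 -0.07  1.82 -0.    1.4   1.47]
ex [ 0.47 -0.03  0.27] [-0.28 -0.3   0.21  2.02  0.12  1.16  1.36]
w [0.44 0.1  0.33] [-0.63 -0.15  0.31  1.76  0.05  1.52  1.24]
w2 [ 0.44 -0.1   0.33] [ 0.16 -0.13  0.    1.75  0.    1.52  1.73]
under [ 0.512 -0.167  0.124] [-0.77 -0.28  1.    2.25  0.29  0.63  1.54]
under [ 0.525 -0.048  0.124] [-0.72 -0.22  0.68  2.27  0.33  0.63  1.21]
under [0.538 0.072 0.124] [-0.7  -0.11  0.39  2.22  0.35  0.65  0.92]
beside [ 0.512 -0.167  0.209] [-0.22 -0.25  0.48  2.13  0.06  0.8   1.7 ]
tr [0.477 0.367 0.199] [-0.83 -0.06  0.09  2.01  0.09  0.75  1.38]
tr [0.505 0.281 0.153] [-0.79 -0.07  0.25  2.12 -0.01  0.65  1.63]
tr [0.407 0.425 0.153] [-0.92 -0.03 -0.02  2.08  0.23  0.68  1.08]
yel [ 0.382 -0.368  0.123] [-0.1  -0.23  0.83  2.26  0.12  0.62  1.71]
yel [ 0.419 -0.389  0.249] [ 0.22 -0.19  0.49  2.01  0.01  0.88  1.76]
blu [ 0.509 -0.169  0.123] [-0.66 -0.19  0.77  2.24  0.49  0.68  0.82]
```

```bash
sed -i 's/^TILT=.*/TILT=np.radians(20)/' h.py
cat >> h.py <<'E'
def pick(mid,a):
    reach(*G(mid,a,back=.09)); f0=observe()['ft_force']
    hit=servo_line(G(mid,a)[0],speed=.12,max_force=12)
    close_gripper(60); s=observe(); print('grip',hit,s['gripper_width'],s['finger_force'],s['eef_pos'])
    servo_line(s['eef_pos']+[0,0,.03],speed=.06); dwell(.4)
    s=observe(); print('lift dF',s['ft_force']-f0,s['wrist_torque'],s['gripper_width'],s['time'])
    return s['ft_force'][2]-f0[2]
E
python3 - <<'E'
from h import *
for p in([.44,.12,.33],[.43,-.15,.33]): reach(p,rot(0 if p[1]>0 else -.35,0).as_rotvec())
p,d=get_image('top'); v=valves(p,cloud('top',d)); print(v)
pick([.5281,-.3224,.034],np.radians(-29.7))
servo_line(observe()['eef_pos']+[0,0,.1],speed=.15)
p,d=get_image('scene'); save('s1',p); np.save('s1.npy',d)
print(valves(p,cloud('scene',d-0))['red'], observe()['time'])
c=p[160:360,80:330]; save('c2',cv2.resize(c,(750,600)))
q=cloud('scene',d)
m=cmask(p,'red')&(q[...,2]>.1)&(q[...,2]<.3)&(q[...,1]<0)
n,l,st,ce=cv2.connectedComponentsWithStats(m.astype(np.uint8)); print([(st[k,4],ce[k],q[l==k].mean(0)) for k in range(1,n) if st[k,4]>15])
E
```

```text
{'red': [(np.int32(91), array([378., 223.]), array([ 0.5852, -0.3546,  0.0573])), (np.int32(100), array([357., 260.]), array([ 0.4711, -0.2892,  0.0567])), (np.int32(277), array([ 40., 359.]), array([0.1563, 0.6581, 0.0608]))], 'yellow': [(np.int32(138), array([206., 245.]), array([0.5067, 0.1714, 0.0646])), (np.int32(184), array([234., 250.]), array([0.4936, 0.0873, 0.0647])), (np.int32(66), array([388., 278.]), array([ 0.4168, -0.3841,  0.0572]))], 'blue': [(np.int32(227), array([316., 148.]), array([ 0.811 , -0.1577,  0.0604])), (np.int32(260), array([311., 165.]), array([ 0.7579, -0.1453,  0.0601])), (np.int32(66), array([347., 199.]), array([ 0.6552, -0.2584,  0.0565])), (np.int32(79), array([325., 235.]), array([ 0.5426, -0.1897,  0.0568])), (np.int32(134), array([491., 397.]), array([ 0.065 , -0.7008,  0.0516]))]}
grip False 0.05750562207703445 59.99727030614988 [ 0.4733 -0.291   0.0327]
lift dF [-0.1849 -0.0127 -5.2058] [0.537  0.9492 0.0134] 0.05775570598131806 6.6
[] 7.4667
[(np.int32(16), array([178.9375, 232.8125]), array([ 0.5299, -0.3232,  0.2802])), (np.int32(66), array([188.7121, 233.2424]), array([ 0.4791, -0.2787,  0.184 ])), (np.int32(17), array([174.4706, 236.8235]), array([ 0.4604, -0.3144,  0.1828])), (np.int32(150), array([188.7733, 274.4067]), array([ 0.5867, -0.3567,  0.1815]))]
```

View pics/c2.png

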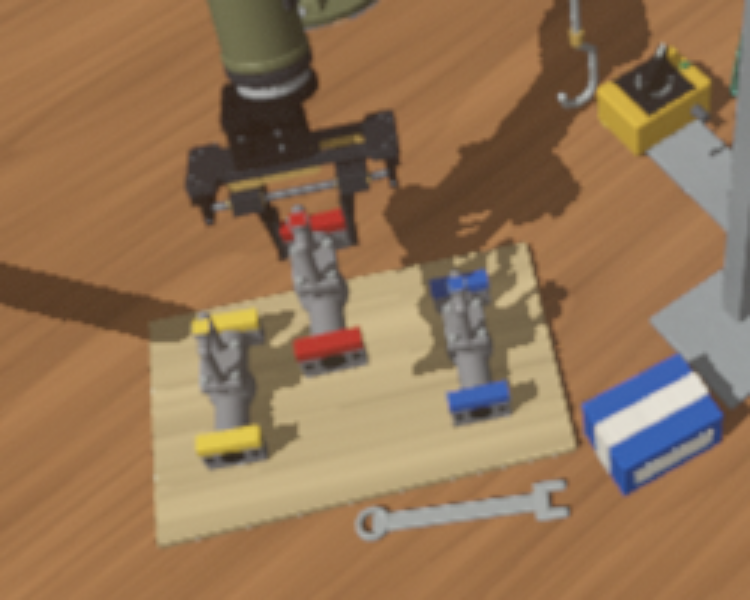

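Red is held level (far band 2.5 mm lower), with about 0.53 kg on the wrist. Yellow and blue are undisturbed.

```bash
cat >> h.py <<'E'
HY=u(HYAW+np.pi/2)
def hmid(y,bar): # valve mid with bar centre `bar` above empty seat, offset y
    return HOOK+y*HY+[0,0,bar-.104]
def st(t):
    s=observe(); print(t,round(s['time'],1),s['eef_pos'],'F',s['ft_force'],'T',s['wrist_torque'],s['gripper_width']); return s
def to_hook():
    p=observe()['eef_pos']; servo_line([p[0],p[1],.24],speed=.2)
    reach(*G(hmid(-.13,.04),HYAW)); st('beside')
def hang(w):
    st('pre'); hit=servo_line(G(hmid(0,.038),HYAW)[0],speed=.08,max_force=6); s=st('over'); 
    if hit: print('HIT'); return
    servo_line(G(hmid(0,.012),HYAW)[0],speed=.05); st('near')
    hit=servo_line(G(hmid(0,.0095-w/123),HYAW)[0],speed=.025,max_force=12); st('down hit=%s'%hit)
E
python3 - <<'E'
from h import *
to_hook()
p,d=get_image('scene'); save('s2',p)
save('c3',cv2.resize(p[100:260,180:380],(750,600)))
q=cloud('scene',d); m=cmask(p,'red')&(q[...,2]>.1)&(q[...,2]<.36)&(q[...,1]<0)
n,l,stt,ce=cv2.connectedComponentsWithStats(m.astype(np.uint8)); print([(stt[k,4],ce[k],q[l==k].mean(0)) for k in range(1,n) if stt[k,4]>15])
print(hmid(-.13,.04)+.066*u(HYAW),hmid(-.13,.04)-.066*u(HYAW))
E
```

```text
beside 8.6 [ 0.5093 -0.1761  0.1969] F [ 0.3065 -0.643  -5.0757] T [ 0.0989  1.1625 -0.0618] 0.05745942573727424
[(np.int32(17), array([231.2353, 203.8235]), array([ 0.5702, -0.18  ,  0.3099])), (np.int32(72), array([219.6944, 213.1806]), array([ 0.5088, -0.1853,  0.2193])), (np.int32(136), array([248.5221, 242.5588]), array([ 0.6402, -0.1913,  0.2174]))]
[ 0.6392 -0.1908  0.201 ] [ 0.5079 -0.1765  0.201 ]
```

View pics/c3.png

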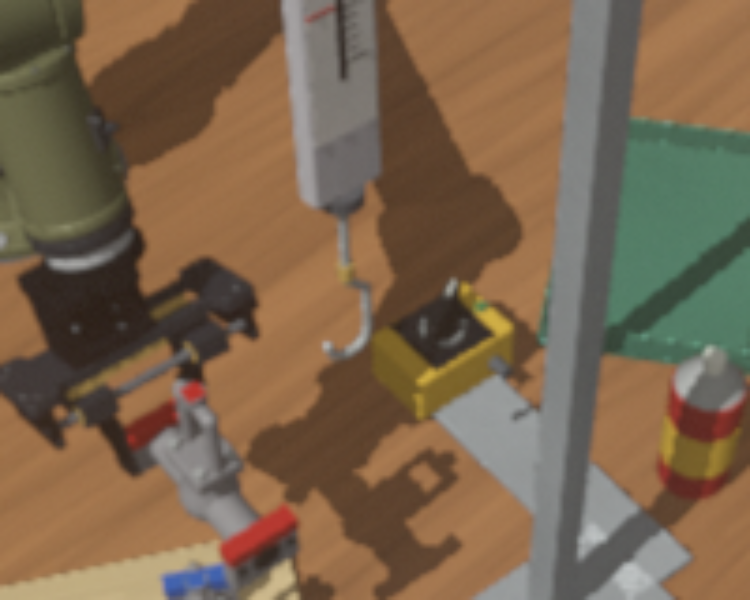

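```bash
sed -i 's/G(hmid(0,.038),HYAW)/G(hmid(0,.041),HYAW)/' h.py
python3 - <<'E'
from h import *
hang(5.2)
p,d=get_image('scene'); save('s3',p)
save('c4',cv2.resize(p[60:260,180:380],(600,600)))
E
```

```text
pre 8.6 [ 0.5097 -0.1772  0.1979] F [ 0.4672  0.3304 -4.2333] T [0.1045 1.0534 0.0303] 0.05768403542979166
over 10.4 [ 0.5247 -0.0481  0.2005] F [ 0.3685 -0.2807 -5.0403] T [0.1646 1.1279 0.0141] 0.057179984716904136
near 11.1 [ 0.5249 -0.0476  0.1716] F [-0.7376 -0.5173 -4.911 ] T [0.1084 1.0624 0.0221] 0.057460607138228724
down hit=False 13.1 [ 0.525  -0.0475  0.127 ] F [ 2.5867  0.0582 -0.9528] T [-0.0553  0.1382 -0.027 ] 0.05755257911126239
```

View pics/c4.png

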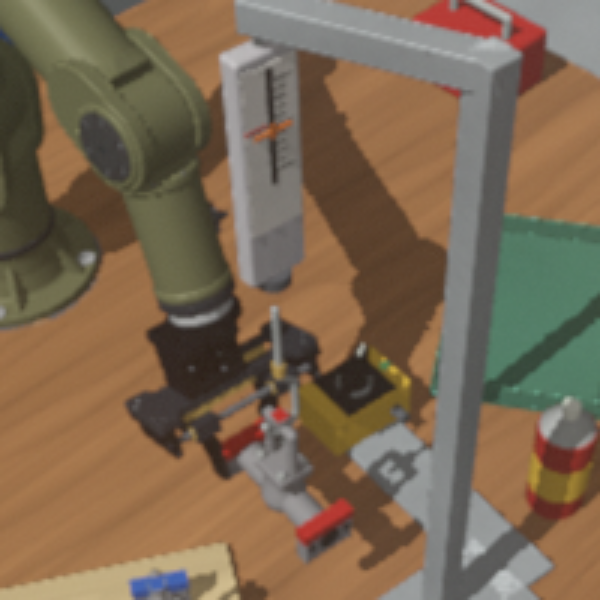

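Run:
```python
from h import *
p=observe()['eef_pos']; servo_line(p+[.002,0,-.005],speed=.02); dwell(.3); s=st('low')
let_go(); st('open')
pos=s['eef_pos']; z=rot(HYAW).as_matrix()[:,2]
servo_line(pos-.055*z,speed=.1); st('back')
servo_line([.47,-.03,.27],rot(HYAW,0).as_rotvec(),speed=.2); st('ex')
from rig import *
p,d=get_image('scene'); save('s4',p)
save('c5',cv2.resize(p[60:260,180:380],(600,600)))
q=cloud('scene',d); m=cmask(p,'red')&(q[...,2]>.06)&(q[...,2]<.36)&(abs(q[...,1])<.2)&(q[...,0]<.66)
n,l,stt,ce=cv2.connectedComponentsWithStats(m.astype(np.uint8)); print([(stt[k,4],ce[k],q[l==k].mean(0)) for k in range(1,n) if stt[k,4]>10])
```

```text
low 13.8 [ 0.5266 -0.0476  0.1217] F [-3.706  -1.0709  0.0348] T [-0.0378  0.6094 -0.1185] 0.05719360452622384
open 14.6 [ 0.527  -0.0475  0.122 ] F [-0.0162 -0.3861  0.2293] T [0.0231 0.4258 0.0239] 0.0869427959861606
back 15.3 [ 0.5077 -0.0456  0.1731] F [-0.0184 -0.527  -0.5239] T [0.0656 0.3722 0.0016] 0.08717921989038091
ex 16.0 [ 0.4696 -0.0302  0.2685] F [ 0.7376  0.2955 -0.1286] T [ 0.0173  0.0469 -0.0178] 0.0871183349262191
[(np.int32(11), array([272.8182, 197.8182]), array([ 0.5882, -0.0544,  0.245 ])), (np.int32(84), array([259.881 , 206.5595]), array([ 0.5242, -0.0547,  0.1497])), (np.int32(86), array([286.6977, 233.4767]), array([ 0.654 , -0.0655,  0.1501]))]
```

View pics/c5.png

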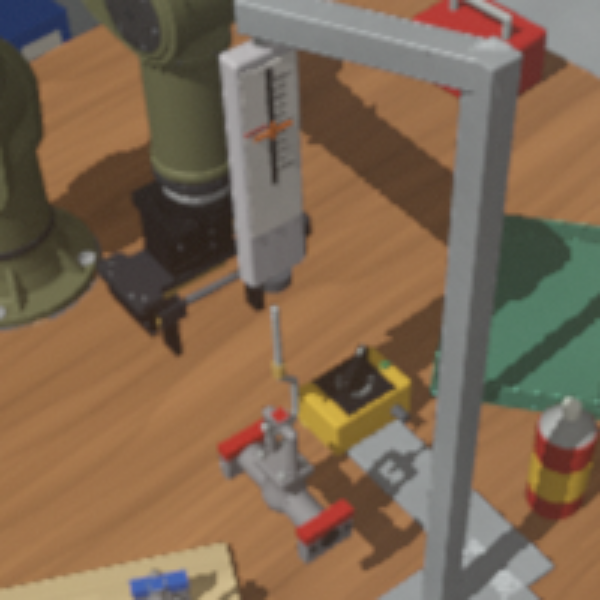

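```bash
cat >> h.py <<'E'
LOG=np.array([.4962,.1300]); LA=24-90
def log():
    lr=lambda d:rot(np.radians(LA-d),0).as_rotvec()
    reach([*LOG,.17],lr(0)); servo_line([*LOG,.086],speed=.12,max_force=10)
    close_gripper(40); st('bar')
    for d in(20,40,55,60,64):
        reach([*LOG,.086],lr(d))
        if d>50: s=st('tw%d'%d)
    dwell(.2); st('stop'); p,_=get_image('top')
    let_go(); dwell(.2); servo_line([*LOG,.17],speed=.2)
    return p
E
python3 - <<'E'
from h import *
p=log(); st('done')
q,d=get_image('top'); c=lambda a:cv2.resize(a[225:270,195:245],(400,360),interpolation=cv2.INTER_CUBIC)
save('c6',np.hstack([c(p),c(q)]))
E
```

```text
bar 19.3 [0.498  0.1308 0.0863] F [ 5.512   1.8061 -2.8175] T [ 0.3232 -1.0426  0.0129] 0.012484841687122768
tw55 20.5 [0.496  0.1308 0.0862] F [0.8286 3.5007 0.7933] T [ 0.8213 -0.1583  0.1386] 0.012798256523182243
tw60 20.7 [0.4959 0.1309 0.0862] F [0.3675 6.3987 2.9228] T [1.1284 0.159  0.1516] 0.01313532403777298
tw64 21.0 [0.4958 0.131  0.0862] F [-0.6852  5.0356  3.1999] T [1.038  0.2436 0.8899] 0.013288375386380133
stop 21.2 [0.4959 0.131  0.0862] F [-0.9     5.1456  2.9301] T [1.0704 0.1966 0.9279] 0.012703720983133446
done 23.3 [0.4957 0.13   0.1693] F [ 0.6335  0.1263 -0.7211] T [-0.0759  0.146   0.0103] 0.0868268204339658
```

View pics/c6.png

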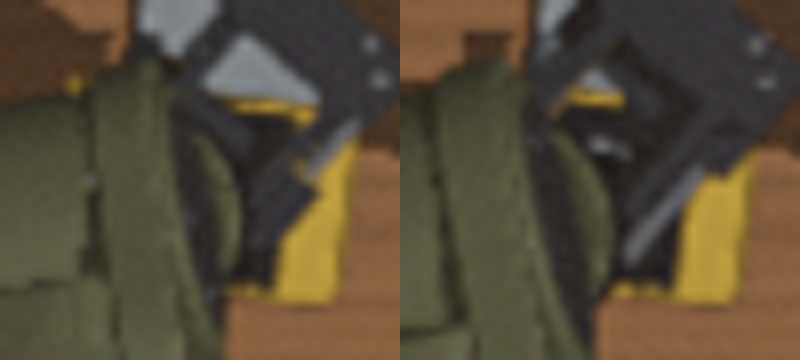

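```bash
cat >> h.py <<'E'
def regrip(midz):
    mid=np.array([HOOK[0]+.001,HOOK[1],midz])
    reach([.47,-.03,.27],rot(HYAW,0).as_rotvec())
    servo_line(G(mid,HYAW,back=.055)[0],rot(HYAW).as_rotvec(),speed=.2)
    h=servo_line(G(mid,HYAW)[0],speed=.1,max_force=10); close_gripper(60); st('regrip %s'%h)
    p=observe()['eef_pos']; servo_line([*p[:2],G(hmid(0,.041),HYAW)[0][2]],speed=.06); st('raised')
    h=servo_line(G(hmid(-.13,.041),HYAW)[0],speed=.08,max_force=6); st('off %s'%h)
def to_tray(slot,dx=0):
    a=hmid(-.13,0); a[2]=.122
    servo_line(G(a,HYAW)[0],speed=.15); a=hmid(.11,0); a[2]=.122
    servo_line(G(a,HYAW)[0],speed=.15,max_force=10); a[2]=.21; servo_line(G(a,HYAW)[0],speed=.2)
    c=TRAY+dx*u(TYAW)+slot*u(TYAW+np.pi/2); a2=TYAW
    reach(*G(c+[0,0,.16],a2)); servo_line(G(c+[0,0,.04],a2)[0],speed=.15)
    h=servo_line(G(c+[0,0,.022],a2)[0],speed=.03,max_force=4); st('placed %s'%h)
    let_go(); servo_line(G(c+[0,0,.026],a2,back=.1)[0],speed=.15); st('clear')
E
python3 - <<'E'
from h import *
regrip(.1285)
p,d=get_image('scene'); save('s5',p); save('c7',cv2.resize(p[100:300,150:350],(600,600)))
E
```

```text
regrip False 27.4 [ 0.5257 -0.0476  0.127 ] F [ 0.9707 -0.0564  0.2459] T [0.0746 0.435  0.0031] 0.05757192131595117
raised 28.8 [ 0.5253 -0.0476  0.1999] F [-0.0354 -0.2684 -5.3481] T [ 0.1291  1.0716 -0.025 ] 0.057446250594252866
off False 30.6 [ 0.5108 -0.1762  0.2004] F [-0.0036  0.184  -5.6171] T [ 0.2036  1.1311 -0.0045] 0.05747755017168398
```

View pics/c7.png

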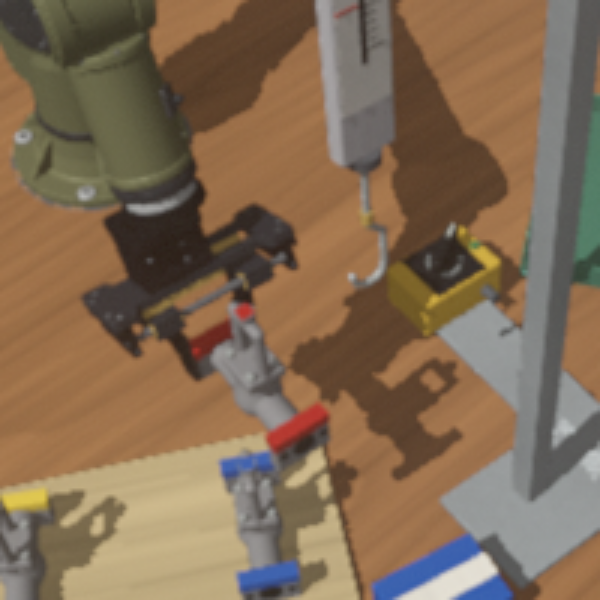

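Red is clear of the hook. I'll pass under the hook from −80 mm so it stays away from blue.

```bash
sed -i 's/a=hmid(-.13,0); a\[2\]=.122/servo_line(G(hmid(-.08,.041),HYAW)[0],speed=.1); a=hmid(-.08,0); a[2]=.122/' h.py
python3 - <<'E'
from h import *
to_tray(0,.012)
p,d=get_image('scene'); save('s6',p); save('c8',p)
p,d=get_image('top'); print({k:[x for x in v if abs(x[2][1])<.6] for k,v in valves(p,cloud('top',d)).items()}); 
q=cloud('top',d); m=cmask(p,'red')&(q[...,1]>.2)&(q[...,1]<.55)&(q[...,0]<.68)&(q[...,0]>.3); n,l,t,ce=cv2.connectedComponentsWithStats(m.astype(np.uint8)); print([(t[k,4],ce[k],q[l==k].mean(0)) for k in range(1,n) if t[k,4]>10])
E
```

```text
placed True 36.6 [0.4862 0.3739 0.0251] F [-1.0934 -2.0173  4.9666] T [-0.2553  0.3965  0.006 ] 0.05757494870238781
clear 38.2 [0.4576 0.3542 0.1177] F [-0.7514  0.4327  0.9357] T [-0.1455  0.3897  0.0218] 0.08727299341287274
{'red': [(np.int32(87), array([119., 215.]), array([0.5925, 0.4447, 0.0491])), (np.int32(62), array([141., 251.]), array([0.4831, 0.3739, 0.0485]))], 'yellow': [(np.int32(329), array([222., 248.]), array([0.498 , 0.1235, 0.0648])), (np.int32(28), array([409., 242.]), array([ 0.5268, -0.4505,  0.0564])), (np.int32(70), array([388., 278.]), array([ 0.417 , -0.3841,  0.0561]))], 'blue': [(np.int32(228), array([316., 148.]), array([ 0.8109, -0.158 ,  0.0604])), (np.int32(262), array([311., 165.]), array([ 0.7577, -0.1455,  0.0603])), (np.int32(63), array([347., 199.]), array([ 0.6555, -0.2584,  0.057 ])), (np.int32(66), array([325., 235.]), array([ 0.5427, -0.1893,  0.0577]))]}
[(np.int32(99), array([118.9495, 214.9495]), array([0.593 , 0.4455, 0.0465])), (np.int32(18), array([119.1667, 233.    ]), array([0.5384, 0.4092, 0.1424])), (np.int32(74), array([141.    , 250.8378]), array([0.4841, 0.3734, 0.0469]))]
```

View pics/c8.png

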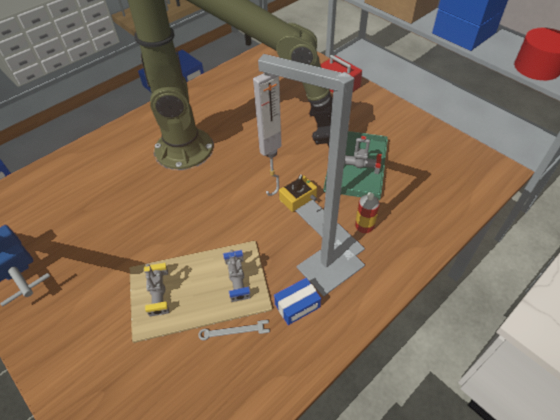

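Red stands upright in the tray at top (130,233), with its boss at z 0.142. Next is yellow.

```bash
cat >> h.py <<'E'
def over():
    p=observe()['eef_pos']; servo_line([*p[:2],.30],speed=.25)
    for p in([.44,.12,.33],[.43,-.15,.33]): reach(p,rot(0 if p[1]>0 else -.35,0).as_rotvec())
def release():
    dwell(.3); s=st('rel'); let_go()
    servo_line(s['eef_pos']-.055*rot(HYAW).as_matrix()[:,2],speed=.1)
    servo_line([.47,-.03,.27],rot(HYAW,0).as_rotvec(),speed=.2)
def held(c,n):
    p,d=get_image('scene'); save(n,p); q=cloud('scene',d)
    m=cmask(p,c)&(q[...,2]>.06)&(q[...,2]<.36)&(q[...,1]<.08)&(q[...,0]<.68)
    k,l,t,ce=cv2.connectedComponentsWithStats(m.astype(np.uint8)); print(c,[(t[i,4],ce[i].round(),q[l==i].mean(0)) for i in range(1,k) if t[i,4]>10]); return p
E
python3 - <<'E'
from h import *
over()
for n in('top','scene'):
    p,d=get_image(n); v=valves(p,cloud(n,d)); print(n,v['yellow'],v['blue'])
E
```

```text
top [(np.int32(327), array([222., 248.]), array([0.4994, 0.1231, 0.0648])), (np.int32(65), array([388., 278.]), array([ 0.4163, -0.3846,  0.0564]))] [(np.int32(228), array([316., 148.]), array([ 0.8112, -0.1573,  0.0603])), (np.int32(261), array([311., 165.]), array([ 0.7579, -0.1452,  0.0605])), (np.int32(64), array([348., 199.]), array([ 0.655 , -0.2587,  0.0569])), (np.int32(72), array([325., 236.]), array([ 0.5424, -0.19  ,  0.0568])), (np.int32(137), array([491., 397.]), array([ 0.0653, -0.7009,  0.0511]))]
scene [(np.int32(294), array([296., 194.]), array([0.51  , 0.1113, 0.0608])), (np.int32(109), array([365., 221.]), array([0.7438, 0.1917, 0.0598])), (np.int32(75), array([158., 267.]), array([ 0.4233, -0.3802,  0.0556])), (np.int32(130), array([156., 306.]), array([ 0.5304, -0.4575,  0.0553]))] [(np.int32(227), array([291., 289.]), array([ 0.7588, -0.1489,  0.0606])), (np.int32(85), array([239., 291.]), array([ 0.6573, -0.2597,  0.0564])), (np.int32(340), array([301., 305.]), array([ 0.8125, -0.1625,  0.0593]))]
```

Run:
```python
from h import *
w=pick([.472,-.421,.034],np.radians(-33)); to_hook(); held('yellow','s7'); print(w, hmid(-.13,.04)+.066*u(HYAW))
```

```text
grip False 0.05747958216665589 59.98985073839094 [ 0.4188 -0.3869  0.0327]
lift dF [ 0.6231  0.02   -6.4838] [0.6861 1.0105 0.0392] 0.057846288073047925 45.1917
beside 47.2 [ 0.5105 -0.1782  0.1994] F [ 0.0604 -0.3684 -5.4946] T [ 0.0678  1.2027 -0.0327] 0.05722622025996849
yellow [(np.int32(25), array([288., 198.]), array([0.5053, 0.0772, 0.0646])), (np.int32(19), array([230., 204.]), array([ 0.5648, -0.1788,  0.3054])), (np.int32(83), array([219., 213.]), array([ 0.5091, -0.1884,  0.2223])), (np.int32(144), array([248., 243.]), array([ 0.6417, -0.1931,  0.2201]))]
-6.483812022338783 [ 0.6392 -0.1908  0.201 ]
```

```bash
cat >> h.py <<'E'
def avgF(n=20):
    f=[]
    for _ in range(n): dwell(.03); f.append(observe()['ft_force'])
    return np.mean(f,0)
E
python3 - <<'E'
from h import *
f=avgF(); print(f); w=-f[2]
hang(w+.2); print('res',avgF(15)); held('yellow','s8')
E
```

```text
[-0.1416  0.0884 -5.6683]
pre 48.0 [ 0.5107 -0.1768  0.1995] F [-0.1715  0.1071 -5.8596] T [0.1182 1.2163 0.0462] 0.05743298657514722
over 49.7 [ 0.5247 -0.0481  0.2005] F [ 0.0725 -0.3203 -5.5878] T [ 0.1769  1.2424 -0.0323] 0.057361079012307206
near 50.5 [ 0.5249 -0.0476  0.1716] F [-0.2792  0.1277 -5.6212] T [0.1538 1.2752 0.0346] 0.05759099474350978
down hit=False 52.6 [ 0.525  -0.0475  0.1216] F [ 2.2413 -1.6221  0.1126] T [ 0.0644  0.0584 -0.0193] 0.05773436125445316
res [ 3.1577 -0.3832  0.0446]
yellow [(np.int32(24), array([287., 198.]), array([0.5032, 0.0768, 0.0644])), (np.int32(14), array([273., 199.]), array([ 0.5889, -0.0544,  0.2401])), (np.int32(79), array([260., 207.]), array([ 0.5238, -0.0534,  0.1443])), (np.int32(124), array([288., 235.]), array([ 0.6557, -0.0633,  0.1427]))]
```

Run:
```python
from h import *
release(); dwell(1.5); p=held('yellow','s9'); dwell(.4); held('yellow','s9b')
log(); st('logged'); held('yellow','s10')
cv2.imwrite('pics/c9.png',cv2.cvtColor(np.hstack([cv2.resize(p[70:130,240:300],(400,400)),cv2.resize(p[100:240,210:350],(400,400))]),cv2.COLOR_RGB2BGR))
```

```text
rel 53.5 [ 0.5248 -0.0475  0.1213] F [ 3.5518 -0.6975 -0.1533] T [0.0756 0.0083 0.0143] 0.05714221211664528
yellow [(np.int32(27), array([287., 198.]), array([0.502 , 0.0775, 0.0638])), (np.int32(12), array([273., 199.]), array([ 0.5908, -0.0557,  0.2416])), (np.int32(90), array([260., 207.]), array([ 0.5234, -0.054 ,  0.1441])), (np.int32(119), array([287., 235.]), array([ 0.6562, -0.065 ,  0.1431]))]
yellow [(np.int32(25), array([287., 198.]), array([0.5023, 0.0774, 0.0641])), (np.int32(14), array([273., 199.]), array([ 0.5885, -0.0546,  0.239 ])), (np.int32(88), array([260., 208.]), array([ 0.5233, -0.0547,  0.144 ])), (np.int32(123), array([287., 235.]), array([ 0.6562, -0.0648,  0.1428]))]
bar 60.9 [0.4981 0.1308 0.0863] F [ 6.0722  2.939  -4.3848] T [ 0.3465 -1.0288  0.0537] 0.01290501101933956
tw55 62.1 [0.496  0.1309 0.0862] F [ 1.5019  3.6572 -0.3197] T [ 0.8214 -0.1282  0.1075] 0.012497423656192505
tw60 62.3 [0.4959 0.1309 0.0862] F [0.5662 4.9849 1.9995] T [1.1606 0.159  0.1495] 0.01267358209294148
tw64 62.6 [0.4958 0.131  0.0862] F [-0.578   4.6502  2.6194] T [1.0886 0.215  0.9307] 0.012712260519537638
stop 62.8 [0.4958 0.131  0.0862] F [-0.4044  4.7325  2.9048] T [1.0602 0.1935 0.896 ] 0.012981174000518167
logged 65.0 [0.4957 0.1299 0.1693] F [ 0.1853 -1.1804 -1.1115] T [-0.0849  0.1486 -0.0311] 0.08697016808828467
yellow [(np.int32(29), array([287., 198.]), array([0.5028, 0.0775, 0.0639])), (np.int32(13), array([273., 199.]), array([ 0.5896, -0.0549,  0.2404])), (np.int32(89), array([260., 207.]), array([ 0.5232, -0.0543,  0.1441])), (np.int32(123), array([287., 235.]), array([ 0.6559, -0.0649,  0.1426]))]
```

View pics/c9.png

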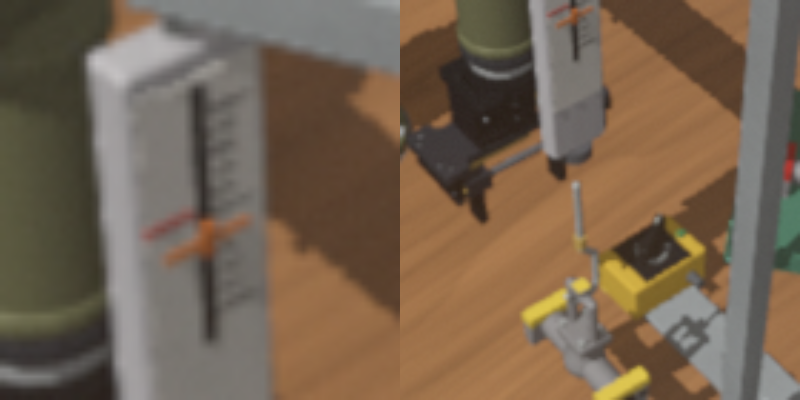

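Run:
```python
from h import *
regrip(.122); held('yellow','s11')
to_tray(-.083,-.012)
p,d=get_image('top'); q=cloud('top',d)
for c in('red','yellow'):
    m=cmask(p,c)&(q[...,1]>.25)&(q[...,1]<.6)&(q[...,0]<.68)&(q[...,0]>.3); n,l,t,ce=cv2.connectedComponentsWithStats(m.astype(np.uint8)); print(c,[(t[k,4],ce[k].round(),q[l==k].mean(0)) for k in range(1,n) if t[k,4]>10])
over()
for n in('top','scene'):
    p,d=get_image(n); print(n,[x for x in valves(p,cloud(n,d))['blue'] if x[2][0]<.7]); save('e_'+n,p); np.save('e_'+n,d)
st('t')
```

```text
regrip False 69.1 [ 0.5257 -0.0475  0.1205] F [0.733  0.1358 0.5174] T [0.0835 0.3722 0.0114] 0.05751255892225311
raised 70.5 [ 0.5254 -0.0475  0.1999] F [-0.5959  0.0404 -5.488 ] T [ 0.177   1.1869 -0.0098] 0.05737445714161475
off False 72.3 [ 0.5108 -0.1762  0.2004] F [ 0.1988 -0.7509 -6.459 ] T [0.2001 1.2434 0.0433] 0.05746348607660046
yellow [(np.int32(20), array([288., 199.]), array([0.5087, 0.0773, 0.0634])), (np.int32(17), array([231., 203.]), array([ 0.5743, -0.1827,  0.3182])), (np.int32(88), array([219., 213.]), array([ 0.5093, -0.1864,  0.2233])), (np.int32(146), array([248., 242.]), array([ 0.6417, -0.1925,  0.221 ]))]
placed True 78.1 [0.513  0.2917 0.0244] F [0.2806 0.0068 3.2589] T [0.0814 0.2366 0.0535] 0.05718335804276666
clear 79.7 [0.4842 0.272  0.1175] F [-0.2764  1.2822  0.2889] T [-0.1606  0.3682  0.0206] 0.08722381417509281
red [(np.int32(102), array([117., 212.]), array([0.602 , 0.453 , 0.0453])), (np.int32(18), array([117., 230.]), array([0.5475, 0.4181, 0.1357])), (np.int32(96), array([140., 248.]), array([0.4933, 0.3778, 0.0474]))]
yellow [(np.int32(104), array([147., 206.]), array([0.622 , 0.3615, 0.0452])), (np.int32(16), array([149., 224.]), array([0.566 , 0.3252, 0.143 ])), (np.int32(91), array([169., 242.]), array([0.5116, 0.2881, 0.0473]))]
top [(np.int32(65), array([348., 199.]), array([ 0.6552, -0.2587,  0.0566])), (np.int32(72), array([325., 235.]), array([ 0.5429, -0.1895,  0.0566])), (np.int32(136), array([491., 397.]), array([ 0.0651, -0.7023,  0.0513]))]
scene [(np.int32(84), array([239., 291.]), array([ 0.6578, -0.2594,  0.0567]))]
t 82.5 [ 0.4307 -0.1477  0.3298] F [ 0.4618 -0.6002 -1.0148] T [-0.0103 -0.0067  0.0193] 0.08672856213354267
```

Run:
```python
from h import *
p=cv2.imread('pics/e_scene.png'); cv2.imwrite('pics/c10.png',cv2.resize(p[110:220,310:410],(600,600*110//100-60)))
pick([.599,-.2242,.034],np.radians(-31.5)); to_hook(); held('blue','s12'); print(hmid(-.13,.04)+.066*u(HYAW)); print(avgF())
```

```text
grip False 0.057477687913067795 59.99979136244481 [ 0.5451 -0.1911  0.0327]
lift dF [ 0.231   1.1059 -4.4424] [0.4371 0.8617 0.0045] 0.057466712918044116 85.975
beside 87.6 [ 0.5106 -0.1769  0.199 ] F [ 0.2995 -0.0525 -3.866 ] T [ 0.1783  0.9283 -0.0057] 0.057655305180054545
blue [(np.int32(74), array([248., 242.]), array([ 0.6407, -0.1927,  0.2222]))]
[ 0.6392 -0.1908  0.201 ]
[-0.077   0.1565 -4.1314]
```

View pics/c10.png

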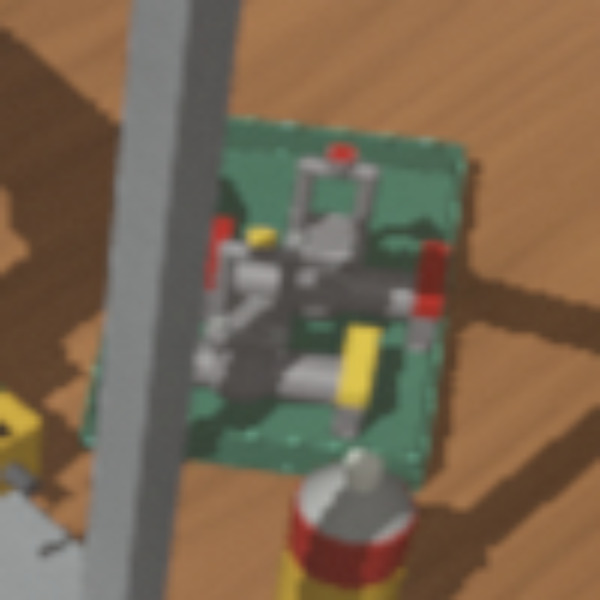

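Both bodies stand upright in the tray. Blue reads about 0.42 kg on the wrist.

Run:
```python
from h import *
hang(4.2); print('res',avgF(15)); release(); dwell(1.5); p=held('blue','s13'); dwell(.4); held('blue','s13b')
log(); st('logged'); held('blue','s14')
save('c11',np.hstack([cv2.resize(p[70:130,240:300],(400,400)),cv2.resize(p[100:240,210:350],(400,400))]))
```

```text
pre 88.3 [ 0.5107 -0.1768  0.1995] F [-0.8866  0.1349 -3.6708] T [0.1586 1.0039 0.0456] 0.057387039840026445
over 90.1 [ 0.5247 -0.0481  0.2005] F [-1.032  -0.5208 -4.1737] T [ 0.1406  1.0371 -0.0003] 0.057170152730833514
near 90.8 [ 0.5249 -0.0476  0.1716] F [ 0.1479 -0.5586 -4.5663] T [0.1473 0.9439 0.0145] 0.05752655077259253
down hit=False 92.4 [ 0.525  -0.0475  0.1352] F [ 1.9982 -0.1946  0.3582] T [0.0084 0.13   0.0414] 0.057603397525015136
res [ 2.6078 -0.1028 -0.0047]
rel 93.2 [ 0.5248 -0.0476  0.1349] F [3.256  0.5553 0.1609] T [0.0491 0.0416 0.0817] 0.057512716532179056
blue [(np.int32(41), array([260., 204.]), array([ 0.5243, -0.0533,  0.1598])), (np.int32(69), array([288., 231.]), array([ 0.6563, -0.0635,  0.1604]))]
blue [(np.int32(41), array([260., 204.]), array([ 0.524 , -0.0536,  0.1594])), (np.int32(71), array([288., 231.]), array([ 0.6561, -0.0635,  0.1603]))]
bar 100.5 [0.4981 0.1308 0.0863] F [ 5.6509  2.9234 -4.4812] T [ 0.3199 -0.989   0.0564] 0.012361950216438532
tw55 101.8 [0.496  0.1309 0.0862] F [1.0719 4.4496 1.0411] T [ 0.8392 -0.1186  0.1577] 0.012701715285168906
tw60 102.0 [0.4959 0.1309 0.0862] F [-0.0587  5.3749  2.3361] T [1.0574 0.1438 0.212 ] 0.012897554889842596
tw64 102.2 [0.4958 0.131  0.0863] F [-0.0834  6.2204  2.9303] T [1.0834 0.2566 0.8523] 0.012924251839419185
stop 102.5 [0.4958 0.1309 0.0862] F [-0.6787  4.7518  2.034 ] T [1.074  0.2327 0.9048] 0.012983041464231848
logged 104.6 [0.4957 0.13   0.1694] F [-0.9463  0.6079 -1.6498] T [-0.0801  0.1129 -0.0201] 0.08690594723777106
blue [(np.int32(37), array([260., 204.]), array([ 0.5245, -0.0529,  0.16  ])), (np.int32(68), array([288., 232.]), array([ 0.6559, -0.0639,  0.16  ]))]
```

View pics/c11.png

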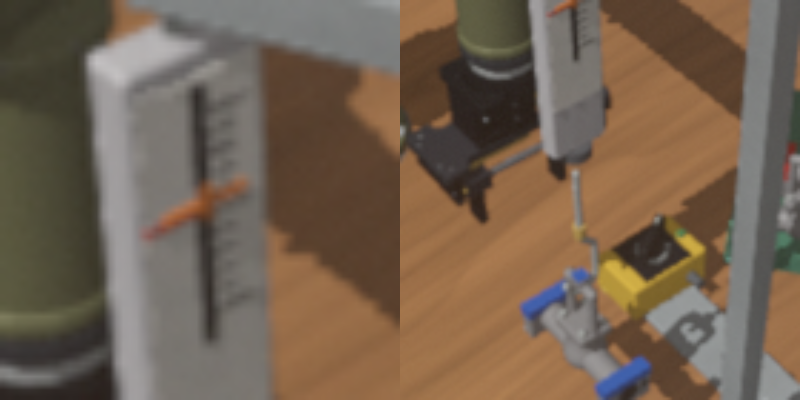

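Run:
```python
from h import *
def L(n): return cv2.cvtColor(cv2.imread(f'pics/{n}.png'),cv2.COLOR_BGR2RGB)[70:135,240:300].astype(float)
E=np.mean([L('scene0'),L('s2'),L('s6')],0)
def col(i,lo,hi):
    h=hsv(i.astype(np.uint8)); m=(h[...,0]>=lo)&(h[...,0]<=hi)&(h[...,1]>110)&(h[...,2]>120)
    m[:, :18]=0; m[:,42:]=0; return m
for n in('scene0','s2','s4','s9','s9b','s10','s13','s13b','s14'):
    i=L(n); w=np.clip((i[...,0]-i[...,2])-60,0,None)*1.0; h=hsv(i.astype(np.uint8))
    w[:, :15]=0; w[:,41:]=0
    for nm,m in(('or',(h[...,0]>4)&(h[...,0]<20)),('red',(h[...,0]<=3)|(h[...,0]>172))):
        ww=w*m; v,u_=np.nonzero(ww>0)
        if len(v): print(n,nm,len(v),'row',np.average(v,weights=ww[v,u_]).round(2),'col',np.average(u_,weights=ww[v,u_]).round(2),end=' | ')
    print()
```

```text
scene0 or 115 row 25.71 col 24.04 | 
s2 or 117 row 28.1 col 22.26 | 
s4 or 49 row 25.99 col 27.92 | 
s9 or 45 row 25.09 col 26.93 | 
s9b or 44 row 24.94 col 26.91 | 
s10 or 91 row 34.87 col 20.13 | 
s13 or 47 row 23.98 col 26.42 | 
s13b or 47 row 23.97 col 26.37 | 
s14 or 94 row 33.19 col 20.67 |
```

Run:
```python
from h import *
def L(n): return cv2.cvtColor(cv2.imread(f'pics/{n}.png'),cv2.COLOR_BGR2RGB)[70:135,240:300]
X=slice(20,38)
for n in('scene0','s2','s6','s4','s9','s9b','s13','s13b','s14'):
    i=L(n)[5:48,X].astype(float); h=hsv(i.astype(np.uint8)); 
    g=i[...,0]-(i[...,1]+i[...,2])/2
    og=np.clip(i[...,0]-i[...,2]-45,0,None)*(h[...,0]>5)*(h[...,0]<20)
    rd=np.clip(g-25,0,None)*((h[...,0]<=4)|(h[...,0]>170))
    o=[]
    for w in(og,rd):
        v,c=np.nonzero(w>0)
        if len(v)<3: o.append((len(v),)); continue
        # row at reference column with slope -.5
        ww=w[v,c]; o.append((len(v),np.average(v+.5*(c-10),weights=ww).round(2),np.average(c,weights=ww).round(1)))
    print(n,'orange',o[0],'red',o[1])
```

```text
scene0 orange (39, np.float64(11.79), np.float64(9.9)) red (11, np.float64(25.68), np.float64(4.7))
s2 orange (40, np.float64(11.79), np.float64(9.9)) red (11, np.float64(25.68), np.float64(4.5))
s6 orange (39, np.float64(11.79), np.float64(9.9)) red (10, np.float64(25.71), np.float64(4.4))
s4 orange (39, np.float64(28.25), np.float64(10.5)) red (13, np.float64(25.63), np.float64(4.5))
s9 orange (32, np.float64(30.32), np.float64(10.3)) red (16, np.float64(25.62), np.float64(4.5))
s9b orange (34, np.float64(30.33), np.float64(10.4)) red (14, np.float64(25.63), np.float64(4.5))
s13 orange (39, np.float64(24.94), np.float64(9.0)) red (5, np.float64(25.55), np.float64(2.1))
s13b orange (38, np.float64(24.93), np.float64(9.1)) red (5, np.float64(25.56), np.float64(2.1))
s14 orange (39, np.float64(24.95), np.float64(9.0)) red (4, np.float64(25.65), np.float64(2.1))
```

Pointer against the red line gives blue ≈ 427 g, below 450 g, so it goes back on the board. Red is ≈ 534 g and yellow ≈ 601 g.

Run:
```python
from h import *
regrip(.137); held('blue','s15')
p=observe()['eef_pos']; servo_line([*p[:2],.24],speed=.2)
m=np.array([.575,-.26,0]); a=np.radians(-30.5)
reach(*G(m+[0,0,.16],a)); servo_line(G(m+[0,0,.05],a)[0],speed=.15)
h=servo_line(G(m+[0,0,.030],a)[0],speed=.03,max_force=4); st('placed %s'%h)
let_go(); servo_line(G(m+[0,0,.034],a,back=.1)[0],speed=.15)
reach([.44,-.02,.33],rot(0,0).as_rotvec()); dwell(1); st('end')
p,d=get_image('scene'); save('fin',p); v=valves(p,cloud('scene',d))['blue']; print([x for x in v if x[2][0]<.72])
p,d=get_image('top'); q=cloud('top',d); print([x for x in valves(p,q)['blue'] if x[2][0]<.72])
for c in('red','yellow'):
    m=cmask(p,c)&(q[...,1]>.25)&(q[...,1]<.6)&(q[...,0]<.68)&(q[...,0]>.3); n,l,t,ce=cv2.connectedComponentsWithStats(m.astype(np.uint8)); print(c,[(t[k,4],ce[k].round(),q[l==k].mean(0)) for k in range(1,n) if t[k,4]>10])
```

```text
regrip False 108.7 [ 0.5257 -0.0476  0.1356] F [ 0.4598  0.3269 -0.1931] T [ 0.1111  0.4399 -0.01  ] 0.057749092358721166
raised 109.9 [ 0.5253 -0.0476  0.1999] F [ 0.9036 -0.2958 -4.6015] T [ 0.1256  1.0114 -0.0576] 0.057990712789144354
off False 111.7 [ 0.5108 -0.1763  0.2005] F [ 0.5232 -0.2958 -3.5739] T [ 0.1244  0.9795 -0.0052] 0.05759361790229397
blue [(np.int32(67), array([249., 241.]), array([ 0.6409, -0.1906,  0.2238]))]
placed True 114.0 [ 0.5205 -0.2277  0.0329] F [-2.6833  1.1708  6.2737] T [0.1485 0.5413 0.0153] 0.05719197911825407
end 117.7 [ 0.44 -0.02  0.33] F [ 0.229  -0.9621 -0.5401] T [ 0.0109  0.0038 -0.0162] 0.08699293094033275
[(np.int32(81), array([225., 294.]), array([ 0.6344, -0.2945,  0.0567]))]
[(np.int32(59), array([359., 207.]), array([ 0.6321, -0.2933,  0.0574])), (np.int32(66), array([336., 243.]), array([ 0.5193, -0.2251,  0.0574])), (np.int32(143), array([491., 396.]), array([ 0.0656, -0.7011,  0.0514]))]
red [(np.int32(103), array([117., 212.]), array([0.6022, 0.4536, 0.0445])), (np.int32(17), array([117., 230.]), array([0.5477, 0.419 , 0.1343])), (np.int32(114), array([140., 248.]), array([0.4932, 0.3776, 0.0462]))]
yellow [(np.int32(103), array([147., 206.]), array([0.6219, 0.3618, 0.045 ])), (np.int32(14), array([149., 224.]), array([0.5657, 0.3252, 0.1425])), (np.int32(112), array([169., 243.]), array([0.5104, 0.2888, 0.0462]))]
```

View pics/fin.png

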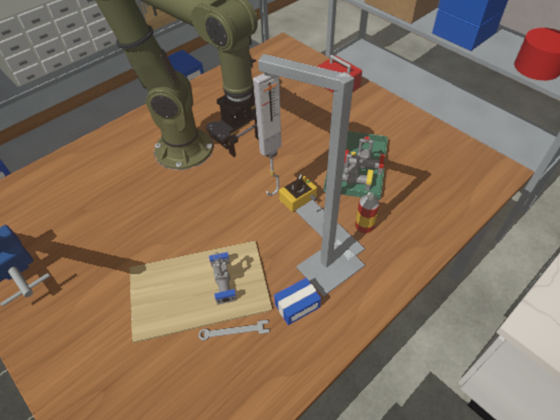

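Blue stands on the board at scene (225,278), red and yellow stand in the tray, and the hook is empty. I'm handing the job in.

```bash
python3 -c "
from rig import *
print(close_job())"
```

```text
the job is handed in; nothing more can be done
None
```

I weighed and logged all three valve bodies in order and handed the job in at about 118 s: red (≈534 g) and yellow (≈601 g) stand in the green tray, and blue (≈427 g, pointer just short of the red line) is back on the plywood board; red shifted about 1 cm while yellow was being placed but still stands upright.

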